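Open the tall rivet jar at the packing bench

ROBOT

A 6-joint arm with a two-finger parallel gripper is mounted at the origin on a cart in front of the work surface, level with it; the furniture and walls round the work are solid. World frame = base frame: x ahead of the robot, y to its left, z up, the work surface at z = 0. Lengths are in m, angles in rad, forces in N, time in s.
With the tool pointing down it reaches from about 0.3 to 0.775 m from the base axis. Payload 14.6 kg.
Tool frame: the origin (TCP) lies on the centre line of the jaws, within the pads' length; the fingertips stand 14 mm ahead of it and the grasp point (between the pads) lies 5 mm behind it; x points along the fingers, y is the direction in which the jaws open and shut, and the axes are right-handed (so a half turn about x gives the same grasp; the last joint's range is limited). The gripper opens to 94 mm and grips with 3 to 60 N. Pads are 16 mm wide; open, the fingers measure 119 mm over their backs; the gripper's body (75 mm by 177 mm) begins 78 mm behind the grasp point.
Start: joints at [-1.296, 0.3, 1.521, -0, 1.321, -0.067], TCP at [0.184, -0.518, 0.219] pointing down, gripper open.
Joint ranges: [-3.03, 3.03], [-0.79, 2.21], [0.23, 2.52], [-1.04, 4.18], [0, 3.07], [-2.55, 2.55]. Speed limits (rad/s): [2.22, 2.22, 2.57, 3.14, 3.14, 3.14].

INTERFACE

Orientations are given as [roll, pitch, yaw] about the fixed x, y, z axes, in that order (R = Rz(yaw) Ry(pitch) Rx(roll)).
In Python, from station import * gives the robot as it stands. The module is installed in compiled form; this text tells all that it offers.
- The arm moves only by the shell command python3 -m handwheel 'ROWS' [FORCE]. ROWS is JSON, a list of rows, each a list of 3 entries, a list of its own where there are three numbers: the shift along the tool's x, y, z in mm, then the turn about the tool's x in rad, then the gripper command: -1 is fully open, 1 is shut, values between are in proportion. In form: [[[dx, dy, dz], spin, gripper], ...]. A call has exactly 5 rows; each row is the pose to reach, as a shift and turn from the pose measured when the call began, along the tool's axes at that moment; what a row does not reach only later rows make up. A row lasts 1/10 s, in which the tool goes at most 50 mm and 8.59 degrees, less where a joint would pass 70% of its speed; a pose out of reach is approached as far as the arm can. A call with a gripper value outside its range is refused whole. The fingers move at their own pace and stop on an object; FORCE is the grip in N (left out, the last holds). Time passes only in rows, so rows that repeat a pose let the fingers close, or fill a call up. It gives the time, the measured TCP pose, the force and the opening at its end, in the units of the state.
- get_obs(): the state, without advancing time (a new reading comes with each control period).
- camera(name): name is "scene" or "side" or "wrist"; returns (picture, depth): 400x640x3 uint8, blue, green, red; 400x640 float32, m along the optical axis (not along the pixel's ray), 0 where there is no reading.
- camera_info(name): a dict with "fx", "fy", "cx", "cy" (pixels), "k1" (the pictures are not rectified: a ray, as slopes to the right and down, at radius r is drawn at 1 + k1 r^2 times it, then the intrinsics apply), "extrinsics" (4x4, takes a point from camera to world coordinates). Camera axes: x right, y down, z forward; pixel columns grow to the right and rows downward; lengths in m; the calibration is good to about 2 mm. A picture is of the moment at which its call begins: read the wrist's pose just before it. camera_info takes no time and is no camera call; for the wrist camera it gives the pose at the moment of the call.
- hand_in(): hands the job in, once; it reports no verdict.
The state is a dict: "time_s": time; "qpos": joint angles; "joint_vel": joint speeds; "tau": joint torques, N m; "ee_pos": TCP position; "eef_rot": TCP orientation; "force": force on the tool from outside, world axes, zero at the start; "moment": the same for the moment, N m; "grip_width": finger opening in m.
Only numpy, scipy, OpenCV 4.12 (cv2) and the standard library are available. Lean on these libraries where they do the work, as an engineer would, in place of code of your own. Each camera call takes 0.05 s, during which the arm holds its last target. There are 200 camera calls.

TASK

Open the taller of the two white screw-capped jars: unscrew its grey cap counter-clockwise (seen from above) until the thread lets go, which takes most of a full turn, and lift it clear. Then set the cap down gently, open side down, in the shallow plywood tray and let go of it. Leave the shorter jar alone.

Things in the scene. Friction and masses are not known exactly. Their poses are not given: they have to be found in the camera images.
- cap_center (a point): centre, half-way up, of the tall jar's loose cap: round ribbed grey plastic, 50 mm diameter, 40 mm high, flat closed top, open below, 60 g. At the start it is screwed fully home, its lower edge on the jar's shoulder, this point 150 mm above the bench. z points up out of its closed top; x turns with it. Grasp it across its diameter from above, any way round.
- neck_top (a point): centre of the tall jar's mouth, 157 mm above the bench; z up. Right-hand thread: the cap climbs 3.3 mm per rad counter-clockwise seen from above (2 mm up-down play, low torque), stays where it is left, and comes free after 5.0 to 5.4 rad (17 mm up), not before. Several grips of about 1.5 rad are normal. Then lift it straight up, at least 40 mm above its start, to clear the neck.
- jar_tall: the tall jar, fixed to the bench: white round jar 70 mm in diameter on a 100 x 100 x 22 mm bolted plywood foot. Origin at the centre of the foot's underside on the bench; z up along the jar's axis. Shoulder at 130 mm, threaded neck 41 mm in diameter from there to 157 mm. The brass rivets in it are part of it.
- jar_short: the shorter jar, not to be opened or touched, fixed to the bench in the same kind of foot, with the same kind of cap: shoulder at 80 mm, cap top at 120 mm. Origin at the centre of the foot's underside; z up. The two jars may stand either way round.
- tray_in (a point): centre of the inner floor of the square plywood tray, fixed to the bench: 180 x 180 mm outside, walls 6 mm thick and 20 mm high, inside 168 x 168 mm, floor 6 mm above the bench. z up, x and y along its sides. The cap standing in it has its centre 20 mm above this point.
Mind the look-alikes: they are no part of the job. Of the things shaped like the part that bears cap_center, the grey one is meant.

How it is judged:
On the way, in this order (a step that is already met when the one before it is completed fails the run):
1. the cap is unscrewed and lifted clear above the tall jar's neck (z of cap_center in the frame of jar_tall above 0.182 m and horizontal distance between cap_center and jar_tall below 0.06 m).
2. the cap is lowered to within 15 mm of the tray's floor while still held (x of cap_center in the frame of tray_in between -0.068 and 0.068 m and y of cap_center in the frame of tray_in between -0.068 and 0.068 m and z of cap_center in the frame of tray_in below 0.035 m and contact force between the fingers and cap above 0.5 N).
At the end, for the whole second after the job is handed in: The tall jar's cap stands open side down (upright within 10 degrees) on the tray's floor, its centre within 68 mm of the tray's centre along each side and 15 to 25 mm above the floor, at rest and released (x of cap_center in the frame of tray_in between -0.068 and 0.068 m and y of cap_center in the frame of tray_in between -0.068 and 0.068 m and z of cap_center in the frame of tray_in between 0.015 and 0.025 m and angle between cap_center's own z axis and vertical below 0.17 rad and linear speed of cap below 0.02 m/s); the robot touches nothing.
It fails at once if the robot pushes on the shorter jar (more than 3 N) (contact force between any of the fingers, the arm and jar_short above 3 N).
It also fails if it takes over 66 s, if anything falls off the work surface, if the arm or the gripper's body presses on something with over 40 N, if the wrist force passes 120 N, or if a joint passes its speed limit or range.

## Working session

There is one attempt and no reset: what is moved stays moved. The work goes in short steps, Python scripts to look and compute and a shell command to move; the robot and the scene stay as the last step left them, time stands still between calls to the robot, and variables do not carry over. Pictures are saved under pics/ and viewed, about 8 in all and at most 12, crops included, and the job is handed in when it is done.

```bash
mkdir -p pics; cat > h.py <<'E'
from station import *
import numpy as np, cv2
def ray(name,u,v,info=None):
    c=info or camera_info(name); k=c["k1"]
    d=np.array([(u-c["cx"])/c["fx"],(v-c["cy"])/c["fy"]]); s=d.copy()
    for _ in range(20): s=d/(1+k*(s@s))
    E=np.array(c["extrinsics"]); return E[:3,3],E[:3,:3]@np.array([s[0],s[1],1.]),E
def onplane(name,u,v,z,info=None):
    o,d,_=ray(name,u,v,info); return o+d*(z-o[2])/d[2]
def bydepth(name,u,v,dep,info=None):
    o,d,_=ray(name,u,v,info); return o+d*dep
E
python3 - <<'E'
from h import *
o=get_obs(); print({k:np.round(v,3) for k,v in o.items()})
for n in("scene","side"):
    im,d=camera(n); cv2.imwrite(f"pics/{n}0.png",im); np.savez(f"{n}0.npz",im=im,d=d)
    c=camera_info(n); print(n,c)
E
```

```text
{'time_s': np.float64(0.0), 'qpos': array([-1.296,  0.3  ,  1.522, -0.   ,  1.321, -0.067]), 'joint_vel': array([ 0.001, -0.001, -0.003, -0.001,  0.   ,  0.001]), 'tau': array([ 2.0000e-03, -5.3181e+01, -3.5274e+01,  7.1000e-02,  2.4000e-02,
       -0.0000e+00]), 'ee_pos': array([ 0.184, -0.518,  0.219]), 'eef_rot': array([-1.625,  1.57 ,  1.859]), 'force': array([-0.347, -0.014,  0.376]), 'moment': array([-0.013, -0.072,  0.005]), 'grip_width': np.float64(0.094)}
scene {'fx': 431.85253380782615, 'fy': 431.85253380782615, 'cx': 324.35548744839923, 'cy': 199.968605748939, 'k1': -0.08938847534747651, 'extrinsics': array([[-0.89045759, -0.32093681,  0.32262182,  0.17555768],
       [-0.45462904,  0.65846337, -0.59978198,  0.59618847],
       [-0.01994253, -0.68075367, -0.7322409 ,  0.89709385],
       [ 0.        ,  0.        ,  0.        ,  1.        ]])}
side {'fx': 504.1065391670515, 'fy': 504.1065391670515, 'cx': 314.7780448380288, 'cy': 199.31253311759414, 'k1': -0.08393442157875425, 'extrinsics': array([[-0.99774199,  0.04358239, -0.05110271,  0.58354417],
       [ 0.06714413,  0.66543848, -0.74342672,  0.95422492],
       [ 0.0016054 , -0.74517931, -0.66686222,  0.98864689],
       [ 0.        ,  0.        ,  0.        ,  1.        ]])}
```

View pics/scene0.png

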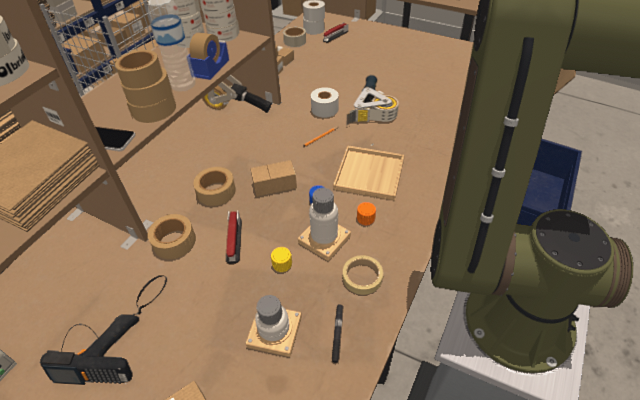

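View pics/side0.png

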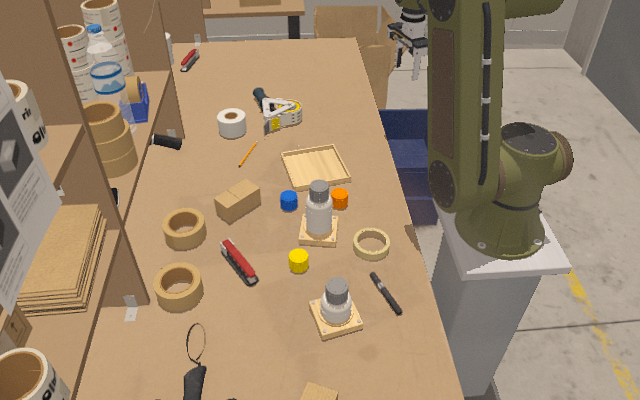

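Scene view: the tall jar's grey cap is at (323,197) and the tray at (370,172); the short jar is at (270,310). The blue (316,194), orange (366,213) and yellow (281,260) caps are look-alikes lying on the bench. I'll confirm this by height in a crop.

```bash
cat > m1.py <<'E'
from h import *
R={"scene":dict(tall=(300,180,350,262),short=(240,285,305,360),tray=(325,140,412,205)),
   "side":dict(tall=(295,175,345,250),short=(305,270,370,340),tray=(270,140,360,192))}
for n in R:
    z=np.load(n+"0.npz"); im,d=z["im"],z["d"]; c=camera_info(n)
    def pts(b):
        x0,y0,x1,y1=b; L=[]
        for v in range(y0,y1):
            for u in range(x0,x1):
                if d[v,u]>0: L.append([*bydepth(n,u,v,d[v,u],c),u,v])
        return np.array(L)
    for k,b in R[n].items():
        P=pts(b)
        if k!="tray":
            t=np.percentile(P[:,2],99.5); Q=P[abs(P[:,2]-(0.17 if k=="tall" else 0.12))<0.005]
            (cx,cy),r=cv2.minEnclosingCircle(Q[:,:2].astype(np.float32))
            print(n,k,"top",t.round(3),"mean",Q[:,:2].mean(0).round(4),"circ",round(cx,4),round(cy,4),round(r,4),len(Q))
        else:
            Q=P[(abs(P[:,2]-0.02)<0.004)]
            r=cv2.minAreaRect(Q[:,:2].astype(np.float32)); print(n,k,np.round(r[0],4),np.round(r[1],4),r[2],len(Q))
im=np.load("side0.npz")["im"]; a=cv2.resize(im[130:350,260:420],None,fx=2.5,fy=2.5,interpolation=cv2.INTER_CUBIC); cv2.imwrite("pics/crop.png",a)
E
python3 m1.py
```

```text
scene tall top 0.174 mean [ 0.5058 -0.0105] circ 0.5068 -0.0121 0.0251 280
scene short top 0.123 mean [0.4873 0.2691] circ 0.4884 0.2681 0.0254 427
scene tray [ 0.4976 -0.2927] [0.1807 0.1832] 11.237051963806152 402
side tall top 0.172 mean [ 0.5083 -0.0073] circ 0.5066 -0.0098 0.0269 215
side short top 0.122 mean [0.4893 0.2709] circ 0.488 0.2697 0.0264 334
side tray [ 0.4998 -0.2907] [0.1813 0.1873] 11.908637046813965 297
```

View pics/crop.png

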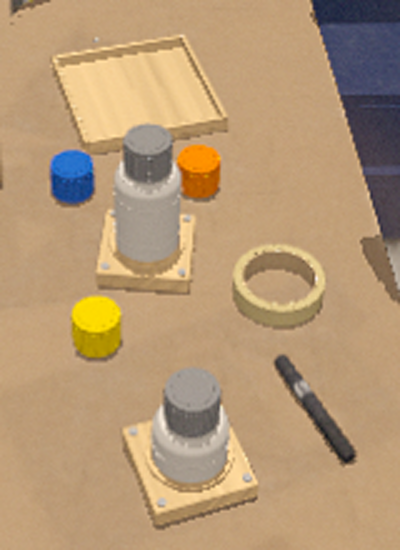

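Confirmed: the grey cap on the taller jar, at crop (148,150), is the target, at about (0.5065, -0.0105). Next I'll work out the transit to it.

```bash
cat > go.py <<'E'
import sys
from h import *
from scipy.spatial.transform import Rotation as Ro
o=get_obs(); R=Ro.from_euler("xyz",o["eef_rot"]).as_matrix()
t=np.array([float(a) for a in sys.argv[1:4]])
print("t",o["time_s"],"pos",np.round(o["ee_pos"],4),"q",np.round(o["qpos"],3),"grip",o["grip_width"],"F",np.round(o["force"],1))
print("R",R.round(3).tolist()); print("shift mm",(R.T@(t-o["ee_pos"])*1000).round(1))
E
python3 go.py 0.5065 -0.0105 0.235
```

```text
t 0.1 pos [ 0.1843 -0.518   0.2189] q [-1.296  0.3    1.522 -0.     1.321 -0.067] grip 0.09369403948553151 F [-0.3  0.5 -0.3]
R [[-0.0, 0.335, -0.942], [0.001, -0.942, -0.335], [-1.0, -0.001, -0.0]]
shift mm [ -15.7 -370.1 -473.7]
```

```bash
python3 -m handwheel '[[[-16,-25,-32],0,-1],[[-16,-50,-63],0,-1],[[-16,-75,-95],0,-1],[[-16,-100,-126],0,-1],[[-16,-123,-158],0,-1]]' 30; python3 -m handwheel '[[[0,-25,-32],0,-1],[[0,-50,-63],0,-1],[[0,-75,-95],0,-1],[[0,-100,-126],0,-1],[[0,-123,-158],0,-1]]';python3 go.py 0.5065 -0.0105 0.235
```

```text
time_s: 0.6
ee_pos: [0.2923, -0.3476, 0.2349]
eef_rot: [-1.553, 1.569, 1.93]
force: [0.7, -1.6, -0.4]
grip_width: 0.0941
time_s: 1.1
ee_pos: [0.4005, -0.1771, 0.2351]
eef_rot: [-1.536, 1.569, 1.947]
force: [-0.2, -0.5, -0.9]
grip_width: 0.094
t 1.1 pos [ 0.4005 -0.1771  0.2351] q [-5.010e-01  3.400e-02  1.795e+00  1.000e-03  1.315e+00  7.280e-01] grip 0.09396126210462231 F [-0.2 -0.5 -0.9]
R [[-0.001, 0.335, -0.942], [0.001, -0.942, -0.335], [-1.0, -0.001, 0.0]]
shift mm [   0.2 -121.4 -155.7]
```

```bash
python3 -m handwheel '[[[0,-25,-32],0,-1],[[0,-50,-63],0,-1],[[0,-75,-95],0,-1],[[0,-100,-125],0,-1],[[0,-121,-156],0,-1]]'; python3 -m handwheel '[[[0,0,0],0.13,-1],[[0,0,0],0.26,-1],[[0,0,0],0.39,-1],[[0,0,0],0.52,-1],[[0,0,0],0.6,-1]]';python3 -m handwheel '[[[0,0,0],0.13,-1],[[0,0,0],0.26,-1],[[0,0,0],0.39,-1],[[0,0,0],0.52,-1],[[0,0,0],0.6,-1]]'; python3 go.py 0.5065 -0.0105 0.152
python3 - <<'E'
from h import *
im,d=camera("wrist"); cv2.imwrite("pics/w1.png",im); c=camera_info("wrist"); np.savez("w1.npz",im=im,d=d)
L=np.array([bydepth("wrist",u,v,d[v,u],c) for v in range(0,400,2) for u in range(0,640,2) if d[v,u]>0])
Q=L[(abs(L[:,2]-0.17)<0.006)&(np.hypot(L[:,0]-.5065,L[:,1]+.0105)<.035)]
print(len(Q)); 
if len(Q): print(Q.mean(0),cv2.minEnclosingCircle(Q[:,:2].astype(np.float32)))
E
```

```text
time_s: 1.6
ee_pos: [0.5073, -0.009, 0.2351]
eef_rot: [-1.3, 1.569, 2.184]
force: [0.4, 0.1, 0.4]
grip_width: 0.094
time_s: 2.1
ee_pos: [0.5072, -0.009, 0.2348]
eef_rot: [-0.47, 1.569, 2.409]
force: [0.7, 0.4, -0.3]
grip_width: 0.0936
time_s: 2.6
ee_pos: [0.5071, -0.009, 0.2344]
eef_rot: [0.286, 1.568, 2.56]
force: [-0.5, 0.0, 0.5]
grip_width: 0.0941
t 2.6 pos [ 0.5071 -0.009   0.2344] q [-9.100e-02  1.930e-01  1.618e+00  1.000e-03  1.332e+00  2.348e+00] grip 0.09407377933681291 F [-0.5  0.   0.5]
R [[-0.002, -0.763, -0.646], [0.001, -0.646, 0.763], [-1.0, 0.001, 0.003]]
shift mm [82.4  1.4 -1. ]
661
[ 0.50643645 -0.01524655  0.16940943] ((0.5059592723846436, -0.014513732865452766), 0.024748601019382477)
```

View pics/w1.png

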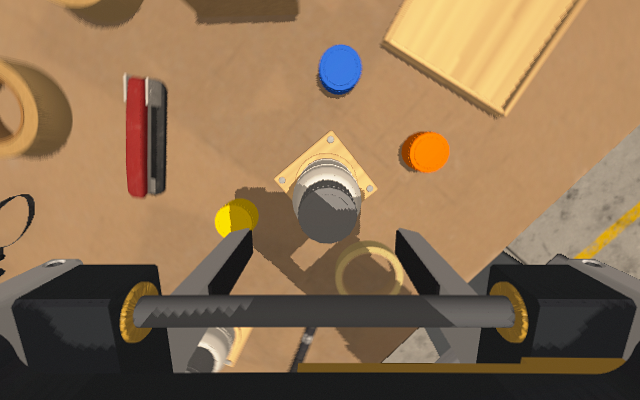

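The wrist view shows the grey cap at (328,212), roughly centred between the fingers, with blue, orange and yellow on the bench below. Averaging the three cameras gives a cap centre of about (0.5064, -0.0121). Descending now.

```bash
python3 -m handwheel '[[[10,2.5,-2],0,-1],[[25,2.5,-2],0,-1],[[40,2.5,-2],0,-1],[[52,2.5,-2],0,-1],[[52,2.5,-2],0,-1]]'; python3 -m handwheel '[[[10,0,0],0,-1],[[20,0,0],0,-1],[[30,0,0],0,-1],[[30,0,0],0,-1],[[30,0,0],0,-1]]'; python3 -m handwheel '[[[0,0,0],0,0.3],[[0,0,0],0,0.3],[[0,0,0],0,0.3],[[0,0,0],0,0.3],[[0,0,0],0,0.3]]' 20; python3 go.py 0.5064 -0.0121 0.152
```

```text
time_s: 3.15
ee_pos: [0.5055, -0.0121, 0.1805]
eef_rot: [0.556, 1.565, 2.827]
force: [0.6, -0.2, -0.1]
grip_width: 0.0942
time_s: 3.65
ee_pos: [0.5054, -0.012, 0.1505]
eef_rot: [0.568, 1.565, 2.839]
force: [-0.0, 0.4, 0.2]
grip_width: 0.0939
time_s: 4.15
ee_pos: [0.5054, -0.012, 0.1506]
eef_rot: [0.556, 1.565, 2.827]
force: [-0.5, -0.5, 0.1]
grip_width: 0.0574
t 4.15 pos [ 0.5054 -0.012   0.1506] q [-9.700e-02  2.750e-01  1.722e+00  1.000e-03  1.150e+00  2.344e+00] grip 0.05739205034455281 F [-0.5 -0.5  0.1]
R [[-0.005, -0.765, -0.645], [0.002, -0.645, 0.765], [-1.0, 0.003, 0.005]]
shift mm [-1.4 -0.7 -0.7]
```

```bash
python3 -m handwheel '[[[0,0,0],0,0.3],[[0,0,0],0,0.3],[[0,0,0],0,0.3],[[0,0,0],0,0.3],[[0,0,0],0,0.3]]' 20; python3 go.py 0.5064 -0.0121 0.152
```

```text
time_s: 4.65
ee_pos: [0.5054, -0.012, 0.1506]
eef_rot: [0.556, 1.565, 2.828]
force: [-0.6, 0.5, 1.4]
grip_width: 0.0493
t 4.65 pos [ 0.5054 -0.012   0.1506] q [-9.700e-02  2.750e-01  1.722e+00  1.000e-03  1.150e+00  2.344e+00] grip 0.049347721990752234 F [-0.6  0.5  1.4]
R [[-0.005, -0.765, -0.645], [0.002, -0.645, 0.765], [-1.0, 0.003, 0.005]]
shift mm [-1.4 -0.7 -0.7]
```

```bash
python3 -m handwheel '[[[-0.5,0,0],-0.14,0.3],[[-0.9,0,0],-0.28,0.3],[[-1.4,0,0],-0.42,0.3],[[-1.8,0,0],-0.56,0.3],[[-2.3,0,0],-0.7,0.3]]'; python3 go.py 0.5054 -0.012 0.1529
```

```text
time_s: 5.15
ee_pos: [0.5054, -0.012, 0.1528]
eef_rot: [-0.135, 1.565, 2.842]
force: [-0.6, 0.5, 0.2]
grip_width: 0.0494
t 5.15 pos [ 0.5054 -0.012   0.1528] q [-9.700e-02  2.720e-01  1.720e+00  1.000e-03  1.155e+00  1.638e+00] grip 0.049432928660707344 F [-0.6  0.5  0.2]
R [[-0.006, -0.164, -0.986], [0.002, -0.986, 0.164], [-1.0, -0.001, 0.006]]
shift mm [-0.1 -0.  -0. ]
```

```bash
python3 -m handwheel '[[[-0.5,0,0],-0.14,0.3],[[-0.9,0,0],-0.28,0.3],[[-1.4,0,0],-0.42,0.3],[[-1.8,0,0],-0.56,0.3],[[-2.3,0,0],-0.7,0.3]]'
python3 -m handwheel '[[[-0.5,0,0],-0.14,0.3],[[-0.9,0,0],-0.28,0.3],[[-1.4,0,0],-0.42,0.3],[[-1.8,0,0],-0.56,0.3],[[-2.3,0,0],-0.7,0.3]]'
python3 -m handwheel '[[[-0.5,0,0],-0.14,0.3],[[-0.9,0,0],-0.28,0.3],[[-1.4,0,0],-0.42,0.3],[[-1.8,0,0],-0.56,0.3],[[-2.3,0,0],-0.7,0.3]]'; python3 go.py 0.5054 -0.012 0.1598
python3 - <<'E'
from h import *
o=[]
for n,(x,y,w,h) in dict(scene=(270,150,110,110),side=(265,140,110,110)).items():
    im,d=camera(n); o.append(cv2.resize(im[y:y+h,x:x+w],(400,400),interpolation=cv2.INTER_CUBIC))
cv2.imwrite("pics/c2.png",np.hstack(o))
E
```

```text
time_s: 5.65
ee_pos: [0.5053, -0.012, 0.1549]
eef_rot: [-0.828, 1.565, 2.855]
force: [-0.7, 0.1, -0.1]
grip_width: 0.0495
time_s: 6.15
ee_pos: [0.5053, -0.0121, 0.1572]
eef_rot: [-1.511, 1.564, 2.877]
force: [0.8, 0.2, -1.5]
grip_width: 0.0496
time_s: 6.65
ee_pos: [0.5053, -0.0123, 0.1594]
eef_rot: [-2.167, 1.565, 2.927]
force: [1.7, -2.0, -1.4]
grip_width: 0.0496
t 6.65 pos [ 0.5053 -0.0123  0.1594] q [-9.700e-02  2.640e-01  1.713e+00  1.000e-03  1.170e+00 -4.790e-01] grip 0.04955654690939761 F [ 1.7 -2.  -1.4]
R [[-0.006, 0.928, 0.373], [0.001, 0.373, -0.928], [-1.0, -0.005, -0.003]]
shift mm [-0.4  0.2 -0.2]
```

View pics/c2.png

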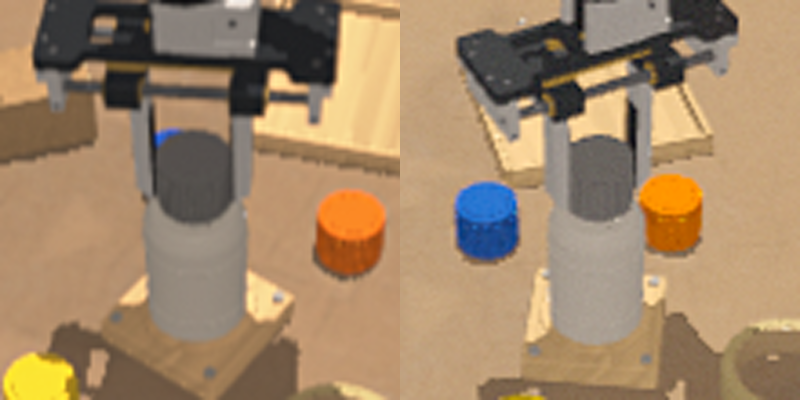

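The fingers hold the cap across its diameter and the jar is visible below. Measuring the cap top's height will tell me whether it climbs or slips.

```bash
cat > top.py <<'E'
from h import *
for n,(u,v) in dict(scene=(324,193),side=(319,182)).items():
    im,d=camera(n); c=camera_info(n)
    print(n,[round(float(bydepth(n,u,k,d[k,u],c)[2]),4) for k in range(v-6,v+7)])
E
python3 top.py
```

```text
scene [0.1824, 0.1791, 0.1806, 0.1817, 0.1799, 0.1795, 0.1816, 0.1805, 0.1814, 0.1807, 0.1818, 0.1769, 0.1813]
side [0.0087, 0.181, 0.1816, 0.1807, 0.1802, 0.1784, 0.1807, 0.1826, 0.1796, 0.1794, 0.1788, 0.1807, 0.1814]
```

The top is now at about 0.180, so the cap is climbing as expected. Continuing to the wrist's limit, then I'll re-grip.

```bash
python3 -m handwheel '[[[-0.5,0,0],-0.14,0.3],[[-0.9,0,0],-0.28,0.3],[[-1.4,0,0],-0.42,0.3],[[-1.8,0,0],-0.56,0.3],[[-2.3,0,0],-0.7,0.3]]'
python3 -m handwheel '[[[-0.5,0,0],-0.14,0.3],[[-0.9,0,0],-0.28,0.3],[[-1.4,0,0],-0.42,0.3],[[-1.8,0,0],-0.56,0.3],[[-2.3,0,0],-0.7,0.3]]'
python3 -m handwheel '[[[-0.4,0,0],-0.12,0.3],[[-0.8,0,0],-0.24,0.3],[[-1.2,0,0],-0.36,0.3],[[-1.5,0,0],-0.45,0.3],[[-1.5,0,0],-0.45,0.3]]'
python3 go.py 0.5054 -0.012 0.166; python3 top.py
```

```text
time_s: 7.35
ee_pos: [0.5055, -0.0122, 0.1618]
eef_rot: [-2.888, 1.565, 2.898]
force: [1.1, -1.5, -1.2]
grip_width: 0.0493
time_s: 7.85
ee_pos: [0.5055, -0.0122, 0.164]
eef_rot: [2.695, 1.565, 2.9]
force: [1.3, 0.1, -0.7]
grip_width: 0.0494
time_s: 8.35
ee_pos: [0.5055, -0.0121, 0.1655]
eef_rot: [2.231, 1.565, 2.883]
force: [0.8, 1.2, -0.4]
grip_width: 0.0494
t 8.35 pos [ 0.5055 -0.0121  0.1655] q [-9.700e-02  2.580e-01  1.706e+00  1.000e-03  1.183e+00 -2.321e+00] grip 0.04938586338991188 F [ 0.8  1.2 -0.4]
R [[-0.006, -0.607, 0.794], [0.002, 0.794, 0.607], [-1.0, 0.005, -0.004]]
shift mm [-0.5  0.2  0. ]
scene [0.2853, 0.2785, 0.2778, 0.2745, 0.2654, 0.2611, 0.2582, 0.2581, 0.2531, 0.206, 0.2012, 0.1982, 0.1935]
side [0.1859, 0.1856, 0.1829, 0.1861, 0.185, 0.1852, 0.185, 0.1884, 0.1838, 0.1838, 0.1832, 0.1809, 0.1813]
```

```bash
python3 -m handwheel '[[[0,0,0],0,-0.5],[[0,0,0],0,-0.5],[[0,0,0],0,-0.5],[[0,0,0],0,-0.5],[[0,0,0],0,-0.5]]'
python3 -m handwheel '[[[0,0,0],0.14,-0.5],[[0,0,0],0.28,-0.5],[[0,0,0],0.42,-0.5],[[0,0,0],0.56,-0.5],[[0,0,0],0.7,-0.5]]'
python3 -m handwheel '[[[0,0,0],0.14,-0.5],[[0,0,0],0.28,-0.5],[[0,0,0],0.42,-0.5],[[0,0,0],0.56,-0.5],[[0,0,0],0.7,-0.5]]'
python3 -m handwheel '[[[0,0,0],0,0.3],[[0,0,0],0,0.3],[[0,0,0],0,0.3],[[0,0,0],0,0.3],[[0,0,0],0,0.3]]' 20
python3 -m handwheel '[[[0,0,0],0,0.3],[[0,0,0],0,0.3],[[0,0,0],0,0.3],[[0,0,0],0,0.3],[[0,0,0],0,0.3]]'
python3 go.py 0.5054 -0.012 0.166; python3 top.py
```

```text
time_s: 8.95
ee_pos: [0.5055, -0.0122, 0.1655]
eef_rot: [2.232, 1.565, 2.882]
force: [0.1, 0.7, -0.3]
grip_width: 0.0703
time_s: 9.45
ee_pos: [0.5055, -0.0122, 0.1655]
eef_rot: [2.935, 1.565, 2.878]
force: [-0.0, -0.1, 0.4]
grip_width: 0.0701
time_s: 9.95
ee_pos: [0.5055, -0.0122, 0.1655]
eef_rot: [-2.637, 1.565, 2.883]
force: [0.1, 0.4, 0.0]
grip_width: 0.0703
time_s: 10.45
ee_pos: [0.5055, -0.0122, 0.1655]
eef_rot: [-2.631, 1.565, 2.891]
force: [-0.1, -1.2, -0.1]
grip_width: 0.0499
time_s: 10.95
ee_pos: [0.5055, -0.0122, 0.1655]
eef_rot: [-2.632, 1.565, 2.89]
force: [0.4, -0.5, -0.9]
grip_width: 0.0496
t 10.95 pos [ 0.5055 -0.0122  0.1655] q [-9.700e-02  2.580e-01  1.706e+00  1.000e-03  1.183e+00 -9.070e-01] grip 0.04959529554532499 F [ 0.4 -0.5 -0.9]
R [[-0.006, 0.69, 0.724], [0.001, 0.724, -0.69], [-1.0, -0.003, -0.005]]
shift mm [-0.5  0.1 -0.2]
scene [0.1857, 0.1853, 0.1848, 0.1875, 0.1879, 0.1867, 0.1865, 0.1874, 0.1858, 0.1855, 0.1848, 0.183, 0.181]
side [0.1803, 0.1848, 0.1869, 0.1839, 0.1852, 0.1838, 0.1859, 0.1854, 0.1855, 0.1875, 0.1824, 0.1852, 0.1796]
```

```bash
python3 -m handwheel '[[[-0.5,0,0],-0.14,0.3],[[-0.9,0,0],-0.28,0.3],[[-1.4,0,0],-0.42,0.3],[[-1.8,0,0],-0.56,0.3],[[-2.3,0,0],-0.7,0.3]]'
python3 -m handwheel '[[[-0.5,0,0],-0.14,0.3],[[-0.9,0,0],-0.28,0.3],[[-1.4,0,0],-0.42,0.3],[[-1.8,0,0],-0.56,0.3],[[-2.3,0,0],-0.7,0.3]]'
python3 -m handwheel '[[[-1,0,0],0,0.3],[[-2,0,0],0,0.3],[[-3,0,0],0,0.3],[[-4,0,0],0,0.3],[[-5,0,0],0,0.3]]'
python3 go.py 0.5054 -0.012 0.166; python3 top.py
```

```text
time_s: 11.55
ee_pos: [0.5055, -0.0122, 0.1678]
eef_rot: [2.958, 1.565, 2.902]
force: [-1.5, -0.3, 0.0]
grip_width: 0.0494
time_s: 12.05
ee_pos: [0.5055, -0.0124, 0.1702]
eef_rot: [2.294, 1.565, 2.944]
force: [-0.1, -0.5, 0.7]
grip_width: 0.0494
time_s: 12.55
ee_pos: [0.5055, -0.0124, 0.1753]
eef_rot: [2.293, 1.565, 2.942]
force: [0.2, -0.5, -1.1]
grip_width: 0.0495
t 12.55 pos [ 0.5055 -0.0124  0.1753] q [-9.700e-02  2.470e-01  1.695e+00  1.000e-03  1.205e+00 -2.317e+00] grip 0.049531852342071914 F [ 0.2 -0.5 -1.1]
R [[-0.006, -0.604, 0.797], [0.001, 0.797, 0.604], [-1.0, 0.004, -0.004]]
shift mm [9.3 0.3 0.1]
scene [0.2747, 0.2758, 0.2704, 0.2666, 0.264, 0.2628, 0.2117, 0.2112, 0.2068, 0.204, 0.1994, 0.1972, 0.1948]
side [0.1957, 0.1979, 0.1945, 0.197, 0.1949, 0.1964, 0.1936, 0.1928, 0.1935, 0.1908, 0.188, 0.184, 0.182]
```

The cap came free with no load. Lifting it clear and spinning the wrist back from its range limit.

```bash
python3 -m handwheel '[[[-8,0,0],0,0.3],[[-20,0,0],0,0.3],[[-35,0,0],0,0.3],[[-50,0,0],0,0.3],[[-60,0,0],0,0.3]]'
python3 -m handwheel '[[[0,0,0],0.14,0.3],[[0,0,0],0.28,0.3],[[0,0,0],0.42,0.3],[[0,0,0],0.56,0.3],[[0,0,0],0.7,0.3]]'
python3 -m handwheel '[[[0,0,0],0.14,0.3],[[0,0,0],0.28,0.3],[[0,0,0],0.42,0.3],[[0,0,0],0.56,0.3],[[0,0,0],0.7,0.3]]'
python3 go.py 0.4985 -0.292 0.235; python3 - <<'E'
from h import *
o=[]
for n,(x,y,w,h) in dict(scene=(260,110,130,130),side=(255,100,130,130)).items():
    im,d=camera(n); o.append(cv2.resize(im[y:y+h,x:x+w],(400,400),interpolation=cv2.INTER_CUBIC))
cv2.imwrite("pics/c3.png",np.hstack(o))
E
```

```text
time_s: 13.15
ee_pos: [0.5063, -0.0125, 0.2374]
eef_rot: [2.221, 1.567, 2.87]
force: [-0.1, 0.1, -0.2]
grip_width: 0.0498
time_s: 13.65
ee_pos: [0.5063, -0.0125, 0.238]
eef_rot: [2.927, 1.568, 2.87]
force: [-0.1, 0.8, -1.1]
grip_width: 0.0491
time_s: 14.15
ee_pos: [0.5063, -0.0125, 0.2385]
eef_rot: [-2.689, 1.568, 2.832]
force: [-0.3, 0.6, -0.5]
grip_width: 0.0498
t 14.15 pos [ 0.5063 -0.0125  0.2385] q [-9.700e-02  1.890e-01  1.614e+00  1.000e-03  1.342e+00 -9.060e-01] grip 0.04977684801034599 F [-0.3  0.6 -0.5]
R [[-0.003, 0.691, 0.723], [0.001, 0.723, -0.691], [-1.0, -0.001, -0.003]]
shift mm [   3.3 -207.5  187.5]
```

View pics/c3.png

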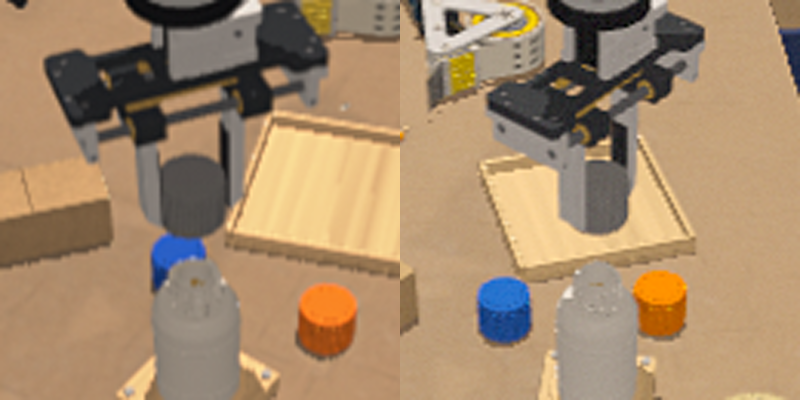

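The cap is off and held level, and the bare neck is visible below it, in the left half at (190,285). Carrying it to the tray.

```bash
python3 -m handwheel '[[[0,-12,11],0,0.3],[[0,-35,32],0,0.3],[[0,-62,56],0,0.3],[[0,-90,81],0,0.3],[[0,-110,100],0,0.3]]'
python3 -m handwheel '[[[0,-20,18],0,0.3],[[0,-45,40],0,0.3],[[0,-70,63],0,0.3],[[0,-90,80],0,0.3],[[0,-97,87],0,0.3]]'
python3 -m handwheel '[[[15,0,0],0,0.3],[[40,0,0],0,0.3],[[70,0,0],0,0.3],[[100,0,0],0,0.3],[[120,0,0],0,0.3]]'
python3 -m handwheel '[[[15,0,0],0,0.3],[[35,0,0],0,0.3],[[50,0,0],0,0.3],[[65,0,0],0,0.3],[[72,0,0],0,0.3]]'
python3 go.py 0.4985 -0.292 0.029; python3 - <<'E'
from h import *
o=[]
for n,(x,y,w,h) in dict(scene=(310,110,120,120),side=(255,90,120,120)).items():
    im,d=camera(n); o.append(cv2.resize(im[y:y+h,x:x+w],(400,400),interpolation=cv2.INTER_CUBIC))
cv2.imwrite("pics/c4.png",np.hstack(o))
E
```

```text
time_s: 14.75
ee_pos: [0.5028, -0.163, 0.2387]
eef_rot: [-2.602, 1.568, 2.926]
force: [-0.4, 0.5, -1.5]
grip_width: 0.0495
time_s: 15.25
ee_pos: [0.4993, -0.2953, 0.2386]
eef_rot: [-2.588, 1.568, 2.942]
force: [0.3, -0.3, -0.2]
grip_width: 0.0493
time_s: 15.75
ee_pos: [0.4987, -0.2942, 0.1168]
eef_rot: [-2.765, 1.566, 2.769]
force: [1.0, 0.0, -0.6]
grip_width: 0.0496
time_s: 16.25
ee_pos: [0.4981, -0.2937, 0.0436]
eef_rot: [-2.827, 1.565, 2.709]
force: [-0.2, -0.7, -0.9]
grip_width: 0.0496
t 16.25 pos [ 0.4981 -0.2937  0.0436] q [-5.960e-01  5.640e-01  1.587e+00 -1.000e-03  9.960e-01 -1.418e+00] grip 0.04957780426991364 F [-0.2 -0.7 -0.9]
R [[-0.005, 0.68, 0.733], [0.002, 0.733, -0.68], [-1.0, -0.002, -0.005]]
shift mm [14.6  1.5 -0.8]
```

View pics/c4.png

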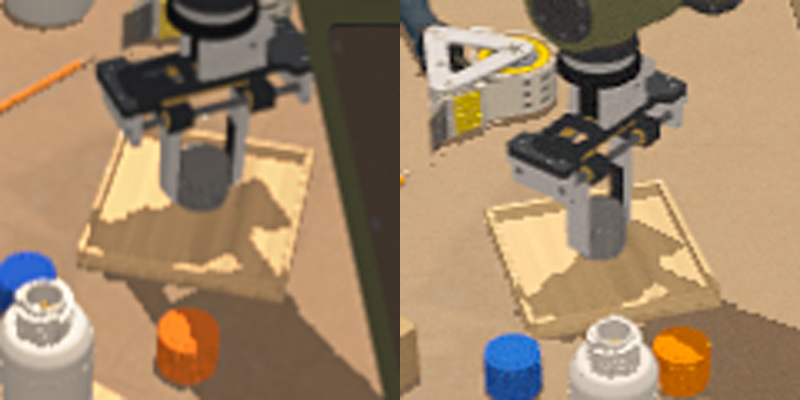

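The cap is held over the middle of the tray. Lowering it slowly and watching the force.

```bash
python3 -m handwheel '[[[2,0,0],0,0.3],[[5,0,0],0,0.3],[[8,0,0],0,0.3],[[11,0,0],0,0.3],[[13,0,0],0,0.3]]'
python3 -m handwheel '[[[0.5,0,0],0,0.3],[[1,0,0],0,0.3],[[1.5,0,0],0,0.3],[[2,0,0],0,0.3],[[2,0,0],0,0.3]]'
```

```text
time_s: 16.85
ee_pos: [0.4981, -0.2938, 0.0309]
eef_rot: [-2.824, 1.565, 2.711]
force: [-0.7, -0.7, -0.4]
grip_width: 0.0495
time_s: 17.35
ee_pos: [0.498, -0.2938, 0.0288]
eef_rot: [-2.826, 1.565, 2.709]
force: [-0.5, 0.4, -0.2]
grip_width: 0.0497
```

```bash
python3 -m handwheel '[[[0.3,0,0],0,0.3],[[0.6,0,0],0,0.3],[[0.9,0,0],0,0.3],[[1.2,0,0],0,0.3],[[1.5,0,0],0,0.3]]'; python3 -m handwheel '[[[0,0,0],0,0.3],[[0.3,0,0],0,0.3],[[0.5,0,0],0,0.3],[[0.7,0,0],0,0.3],[[0.7,0,0],0,0.3]]'
```

```text
time_s: 17.85
ee_pos: [0.498, -0.2938, 0.0273]
eef_rot: [-2.826, 1.565, 2.709]
force: [-0.3, 0.1, -1.4]
grip_width: 0.0493
time_s: 18.35
ee_pos: [0.4981, -0.2938, 0.0271]
eef_rot: [-2.818, 1.565, 2.717]
force: [-3.1, 2.3, 7.3]
grip_width: 0.0492
```

Contact is felt at 7 N, so the cap is on the floor. Opening and retreating straight up.

```bash
python3 -m handwheel '[[[0,0,0],0,-0.6],[[0,0,0],0,-0.6],[[0,0,0],0,-0.6],[[0,0,0],0,-0.6],[[0,0,0],0,-0.6]]'
python3 -m handwheel '[[[-5,0,0],0,-0.6],[[-20,0,0],0,-0.6],[[-45,0,0],0,-0.6],[[-75,0,0],0,-0.6],[[-105,0,0],0,-0.6]]'
python3 -m handwheel '[[[-25,0,0],0,-0.6],[[-50,0,0],0,-0.6],[[-70,0,0],0,-0.6],[[-80,0,0],0,-0.6],[[-80,0,0],0,-0.6]]'
python3 - <<'E'
from h import *
o=[]
for n,(x,y,w,h) in dict(scene=(310,110,120,120),side=(255,90,120,120)).items():
    im,d=camera(n); c=camera_info(n); o.append(cv2.resize(im[y:y+h,x:x+w],(400,400),interpolation=cv2.INTER_CUBIC))
    P=np.array([bydepth(n,u,v,d[v,u],c) for v in range(y,y+h) for u in range(x,x+w) if d[v,u]>0])
    Q=P[(abs(P[:,2]-.046)<.006)&(np.hypot(P[:,0]-.498,P[:,1]+.294)<.04)]
    print(n,len(Q),Q.mean(0).round(4),np.linalg.lstsq(np.c_[Q[:,:2]-Q[:,:2].mean(0),np.ones(len(Q))],Q[:,2],rcond=None)[0].round(3))
cv2.imwrite("pics/c5.png",np.hstack(o))
E
```

```text
time_s: 18.85
ee_pos: [0.498, -0.2938, 0.027]
eef_rot: [-2.819, 1.565, 2.716]
force: [0.4, -0.2, -0.5]
grip_width: 0.0752
time_s: 19.35
ee_pos: [0.4986, -0.294, 0.1344]
eef_rot: [-2.786, 1.566, 2.749]
force: [-0.6, -0.4, 1.3]
grip_width: 0.0751
time_s: 19.85
ee_pos: [0.4992, -0.2944, 0.2162]
eef_rot: [-2.546, 1.568, 2.989]
force: [-0.2, -0.5, -0.3]
grip_width: 0.0752
scene 165 [ 0.4971 -0.2898  0.0456] [ 0.03  -0.006  0.046]
side 134 [ 0.5007 -0.2882  0.0459] [ 0.025 -0.002  0.046]
```

View pics/c5.png

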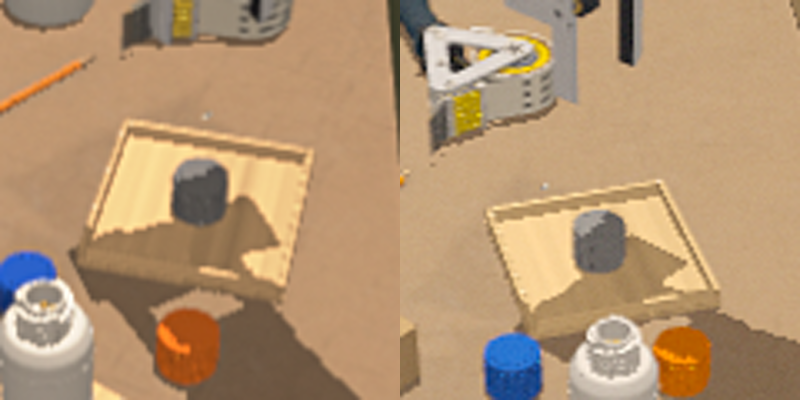

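The cap stands upright near the tray's centre, with its top at 0.046, and the gripper is clear. Handing in.

```bash
python3 -c "
from station import *
print(hand_in())"
```

```text
the job is handed in; nothing more can be done
None
```

I unscrewed the tall jar's grey cap about 6 rad counter-clockwise in two grips and lifted it about 60 mm straight up. I then carried it to the tray, set it down with about 7 N of contact force and released it. The job was handed in at about 20 s.

- **Cap:** it stands upright within about 2°, with its top at 0.046 m, which puts its centre about 20 mm above the tray floor. It is within about 5 mm of my estimate of the tray's centre.
- **Robot:** the gripper is clear above the tray, with only noise on the force reading.
- **Shorter jar:** the arm was not brought near it.
- **Disagreements:** the cameras differed by about 5 mm on the cap's starting position (y from -0.010 to -0.0145), so I used their average. The forces during grip and turning stayed near zero sideways. No check failed.

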